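# Index the deburring table by one notch

## Robot

A 6-joint arm with a two-finger parallel gripper is mounted at the origin on a cart in front of the work surface, level with it; the furniture and walls round the work are solid. World frame = base frame: x ahead of the robot, y to its left, z up, the work surface at z = 0. Lengths are in m, angles in rad, forces in N, time in s.
With the tool pointing down it reaches from about 0.35 to 0.775 m from the base axis. Payload 5.5 kg.
Tool frame: the origin (TCP) lies midway between the tips of the shut fingers; the grasp point (between the pads) lies 19 mm behind it; z points along the fingers, y is the line along which they close (so a half turn about z gives the same grasp; the last joint's range is limited). The gripper opens to 85 mm and grips with 20 to 120 N. Pads are 22 mm wide; open, the fingers measure 114 mm over their backs; the gripper's body (76 mm by 85 mm) begins 54 mm behind the grasp point. The pads swing forward as they close: fully open they stand 13 mm farther back than shut.
Start: joints at [1.111, 0.313, 0.046, 1.304, 0, 1.431], TCP at [0.181, 0.546, 0.231] pointing down, gripper open.
Joint ranges: [-2.76, 2.76], [-0.86, 1.69], [-1.03, 1.26], [-2.2, 2.34], [-1.47, 1.5], [-3.14, 3.14]. Speed limits (rad/s): [2.57, 2.57, 3.14, 3.14, 3.14, 3.14].

## Interface

Orientations are given as a unit quaternion [w, x, y, z].
In Python, from workcell import env gives the robot as it stands.
- The arm moves only by the tool move_arm, never from a script. Its argument "targets" is a list of rows, each a list of 3 entries, a list of its own where there are three numbers: the shift along the tool's x, y, z in mm, then the turn, a rotation vector about the tool's x, y, z in units of 10 degrees (1.0 is 10 degrees), then the closure, from -1 (fully open) to 1 (shut). In form: [[[dx, dy, dz], [ax, ay, az], gripper], ...]. A call has 1 to 5 rows; each row is the pose to reach, as a shift and turn from the pose commanded when the call began, along the tool's axes at that moment; what a row does not reach only later rows make up. A row lasts 1/8 s, in which the tool goes at most 62.5 mm and 10.7 degrees, less where a joint would pass 70% of its speed; a pose out of reach is approached as far as the arm can. A call with a gripper value outside its range is refused whole. The fingers move at their own pace and stop on an object; "squeeze" is the grip in N (left out, the last holds). Time passes only in rows, so rows that repeat a pose let the fingers close. It gives the time, the measured TCP pose, the force, the opening and the grip force at its end, in the units of the state.
- env.get_state(): the state, without advancing time (a new reading comes with each control period).
- env.read_camera(name): name is "side" or "top"; returns a dict with "pixels" (400x640x3 uint8, red, green, blue), "fovy" (degrees; the focal length in pixels is half the picture's height over the tangent of half this angle, whatever the lens; pixels are square), "cx", "cy" (the principal point, pixels), "extrinsics" (4x4, takes a point from world to camera coordinates). Camera axes: x right, y up, looking along -z (the intrinsics and any distortion apply to the point x, -y, -z); pixel columns grow to the right and rows downward; lengths in m; the calibration is good to about 2 mm. A picture is of the moment at which its call begins. There is no depth.
- env.hand_in(): hands the job in; it is judged then, once.
Trained networks look in a picture, given as the dict that the camera call returned (one of the last four; its "shot" number tells which), for a name from the list of things; names that differ only in an ending like _2 or _b are one class to them, and where a whole thing is asked for, a point or a joint stands for the part that bears it (a point fixed in the world has none). Each returns a list of dicts, best first, with "confidence" (0 to 1); they miss things now and then, are a little off and sometimes report something else, mostly with a low value. They report only what shows in the picture. A call takes as long as a camera call. They do not tell look-alikes from the thing itself.
- env.spot_in(thing, picture): "centre" ([x, y, z] in m, in world coordinates, good to about 4 mm: the middle of the surface that is visible of it).
- env.regions_of(thing, picture): "mask" (400x640 bool, what is visible of it).
- env.landmark_of(thing, picture): "centre" ([x, y, z] in m, in world coordinates, good to about 4 mm: a listed point, or the origin of a listed thing).
The state is a dict: "clock": time; "joint_pos": joint angles; "qvel": joint speeds; "tau": joint torques, N m; "tcp_pos": TCP position; "orientation": TCP orientation; "wrist_force": force on the tool from outside, world axes, zero at the start; "ft_torque": the same for the moment, N m; "finger_gap": finger opening in m; "grip_force": force on a finger pad.
Only numpy, scipy, OpenCV 4.12 (cv2) and the standard library are available. Lean on these libraries where they do the work, as an engineer would, in place of code of your own. Each camera call takes 0.05 s, during which the arm holds its last target. There are 200 camera calls.

## Task

Index the deburring table by one notch: swing its clamp lever out to free the table, press the spring plunger on the crank arm down, turn the table clockwise (seen from above) and let the plunger spring back up into the very next notch, then swing the clamp lever fully home again. Work with the fingertips only: pick nothing up, leave the casting seated in its nest on the table and do not disturb the things lying around.

Things in the scene. Friction and masses are not known exactly. Their poses are not given: they have to be found in the camera images.
- index_base: Dark cast fixture fixed to the bench; origin on the table's vertical turning axis at bench height. Its bright dial, 172 mm across, 30 to 38 mm high, has six rim notches 60 deg apart. Above it turns a 144 mm grey iron table (top 53 mm high) with a crank arm: the plunger, 100 mm from the axis, starts 210 deg anticlockwise from this frame's x axis; its next notch is at 150 deg.
- index_table (a joint): Turn of the table, rad, growing clockwise seen from above: 0 at the start notch, 1.047 (60 deg) at the next notch. Free, it turns with light friction (about 1 N at the plunger) and stays where left; clamped, a brake shoe holds it (about 20 N). Stops at -1.2 and about 1.7.
- index_plunger (a joint): Travel of the plunger, m: 0 up, 0.010 fully down. Spring 5 N at the top, 10 N at the bottom. Its tapered dog sits in a notch of the dial from below: pressed past 8 mm it is clear and the table can turn. Let go between notches it slides under the dial's rim with light drag and pops up when within about 2 mm of a notch, centring itself; then the table stops dead.
- clamp_lever (a joint): Swing of the clamp lever, rad: 0 fully home (clamped, against its stop), 1.35 fully out. It grows anticlockwise seen from above. Up to about 6 N at the handle takes the cam over centre; the table is free beyond about 0.6. It stays where it is left.
- plunger_top (a point): Centre of the flat top of the plunger's round black knob, 36 mm across and 10 mm thick, 76 mm above the bench when up, on the crank arm 100 mm from the turning axis; it moves with the table. The knob's sides, 66 to 76 mm high, may be pushed too. The point's x axis points outward, away from the turning axis.
- table_center (a point): Centre of the table's top on the turning axis, 53 mm above the bench; the frame turns with the table.
- lever_handle (a point): Middle of the upright black handle at the end of the clamp lever, 85 mm above the bench; the handle is a round tapered grip about 19 mm across from 62 to 108 mm high, 72 mm from the pivot. The lever's flat bar lies below it, 54 to 62 mm high. Clamped, the bar points 20 deg from the base's x axis; out, about 97 deg.
- lever_pivot (a point): Point on the clamp lever's vertical pivot at the handle's height (85 mm); the pivot stands 100 mm from the turning axis along the base's y axis. Hub 22 mm across, up to 64 mm high.
- cap_casting: Round aluminium cap casting with three lugs, 68 x 70 x 21 mm, lying loose on the table between three 7 mm dowels 13 mm high (1 to 3 mm play). Origin: centre of its underside, 4 mm off the turning axis. It must ride round with the table, in its nest.
- cap_casting_2: A second cap casting, 68 x 70 x 21 mm, lying on the bench at the right behind the fixture; leave alone. Origin at the centre of its underside.
- deburr_tool: Deburring tool with a yellow handle, 153 mm long, 17 mm high, lying at the right of the fixture; leave alone. Origin on its underside.
- chip_brush: Flat chip brush, 238 mm long, 10 mm high, lying at the left; leave alone. Origin on its underside.
- file_half: Half-round file with a blue handle, 261 mm long, 25 mm high, lying at the left front; leave alone. Origin on its underside.
- marker_pen: Black and red marker, 134 mm long, 22 mm high, lying at the left; leave alone. Origin on its underside.
- tally_counter: White round hand counter, 42 mm across, 36 mm high, at the left; leave alone. Origin at the centre of its underside.
- tape_roll: Roll of masking tape, 86 mm across, 24 mm high, at the left; leave alone. Origin at the centre of its underside.
- casting_arm_11: Small aluminium lever-arm casting, 91 x 30 x 21 mm, at the far left; leave alone. Origin at the centre of its underside.
There are look-alikes about, which are no part of the job. Leave any brown or red look-alike of the cap_casting alone.

How it is judged:
On the way, in this order (a step that is already met when the one before it is completed fails the run):
1. the clamp lever is swung out and the table is free (value of joint clamp_lever above 0.6 rad), for 0.1 s.
2. the plunger is pressed down (value of joint index_plunger above 0.0075 m and value of joint clamp_lever above 0.6 rad), for 0.1 s.
3. the plunger has sprung up into the next notch clockwise (value of joint index_plunger below 0.002 m and value of joint index_table between 1.007 and 1.087 rad), for 0.2 s.
At the end, for the whole second after the job is handed in: The table stands one notch (60 deg, within 2.3 deg) clockwise of where it was, the plunger is up in that notch (within 2 mm), the clamp lever is home (within 0.08 rad of its stop) and the casting is still seated in its nest (all of step 3 and value of joint clamp_lever below 0.08 rad and z of cap_casting in the frame of table_center below 0.004 m and horizontal distance between cap_casting and table_center below 0.01 m); the robot touches nothing.
It fails at once if the table is turned the wrong way (anticlockwise by more than 7 deg) (value of joint index_table below -0.12 rad).
It fails at once if the table is turned past the next notch by more than 15 deg (value of joint index_table above 1.31 rad).
It fails at once if the casting is lifted off the table or knocked out of its nest (8 mm) (z of cap_casting in the frame of table_center above 0.008 m or horizontal distance between cap_casting and table_center above 0.012 m).
It fails at once if a thing lying around is lifted or shoved by more than 30 mm (distance of any of cap_casting_2, deburr_tool, chip_brush, file_half, marker_pen, tally_counter, tape_roll, casting_arm_11 from where it was at the start of the episode above 0.03 m).
It also fails if it takes over 64 s, if anything falls off the work surface, if the arm or the gripper's body presses on something with over 40 N, if the wrist force passes 120 N, or if a joint passes its speed limit or range.

## Working session

There is one attempt and no reset: what is moved stays moved. The work goes in short steps, Python scripts to look and compute and a tool call to move; the robot and the scene stay as the last step left them, time stands still between calls to the robot, and variables do not carry over. Pictures are saved under pics/ and viewed, at most 10 in all, crops included, and the job is handed in when it is done.

Besides the shell and the picture viewer there is one more tool, called by a JSON object that holds its "op" and its "data". move_arm: Moves the arm, as the interface text tells. Its arguments: {"type":"object","properties":{"targets":{"type":"array","items":{"type":"array"}},"squeeze":{"type":"number"}},"required":["targets"]}

```bash
mkdir -p pics; ls; python3 - <<'E'
from workcell import env
import cv2,numpy as np
s=env.get_state();print({k:np.round(v,3).tolist() for k,v in s.items()})
for n in("top","side"):
    p=env.read_camera(n);cv2.imwrite(f"pics/{n}0.png",p["pixels"][:,:,::-1])
    print(n,p["fovy"],p["cx"],p["cy"],[k for k in p if k!='pixels'],np.round(p["extrinsics"],3).tolist())
    for t in("index_base","plunger_top","table_center","lever_handle","lever_pivot","cap_casting"):
        print(t,[(np.round(d["centre"],3).tolist(),round(d["confidence"],2)) for d in env.landmark_of(t,p)[:3]])
E
```

```text
pics
{'clock': 0.0, 'joint_pos': [1.111, 0.314, 0.045, 1.304, 0.0, 1.431], 'qvel': [0.0, -0.001, -0.001, -0.0, 0.001, -0.0], 'tau': [-0.001, -48.062, 29.854, 0.019, -0.0, 0.0], 'tcp_pos': [0.181, 0.545, 0.23], 'orientation': [-0.0, 0.159, 0.987, -0.001], 'wrist_force': [0.668, -0.291, -0.007], 'ft_torque': [0.026, 0.029, 0.03], 'grip_force': 0.0, 'finger_gap': 0.085}
top 51.54893217973447 322.4563808445749 202.07350595412166 ['fovy', 'cx', 'cy', 'extrinsics', 'shot'] [[-0.017, -1.0, 0.019, 0.068], [0.987, -0.014, 0.157, -0.564], [-0.157, 0.022, 0.987, -1.013], [0.0, 0.0, 0.0, 1.0]]
index_base [([0.582, 0.02, 0.002], 0.94)]
plunger_top [([0.477, 0.002, 0.077], 0.76)]
table_center [([0.583, 0.021, 0.053], 0.56), ([0.467, 0.341, 0.0], 0.24)]
lever_handle [([0.688, 0.114, 0.084], 0.75)]
lever_pivot []
cap_casting [([0.506, 0.204, -0.003], 0.93), ([0.741, -0.188, 0.002], 0.66), ([0.662, -0.304, -0.004], 0.66)]
side 48.950336441934425 327.2001003044478 195.87815191780763 ['fovy', 'cx', 'cy', 'extrinsics', 'shot'] [[0.276, -0.961, -0.018, -0.106], [0.762, 0.207, 0.614, -0.498], [-0.586, -0.183, 0.789, -1.052], [0.0, 0.0, 0.0, 1.0]]
index_base [([0.58, 0.019, -0.004], 0.57)]
plunger_top [([0.486, 0.004, 0.077], 0.51)]
table_center [([0.578, 0.02, 0.055], 0.61), ([0.504, -0.126, -0.003], 0.38)]
lever_handle [([0.683, 0.117, 0.082], 0.57)]
lever_pivot [([0.609, 0.117, 0.083], 0.64)]
cap_casting [([0.662, -0.306, -0.002], 0.77), ([0.586, 0.02, 0.054], 0.71), ([0.616, -0.174, 0.002], 0.62)]
```

View pics/top0.png

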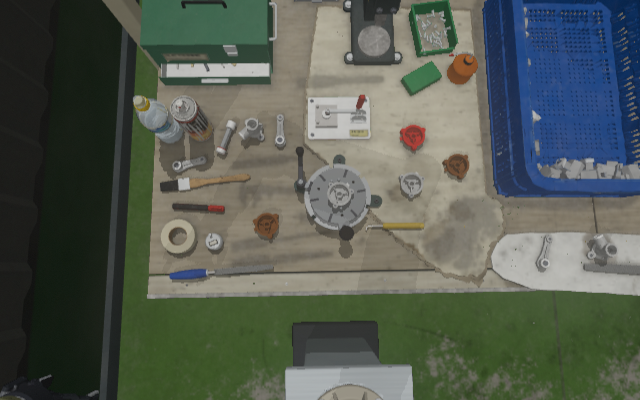

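View pics/side0.png

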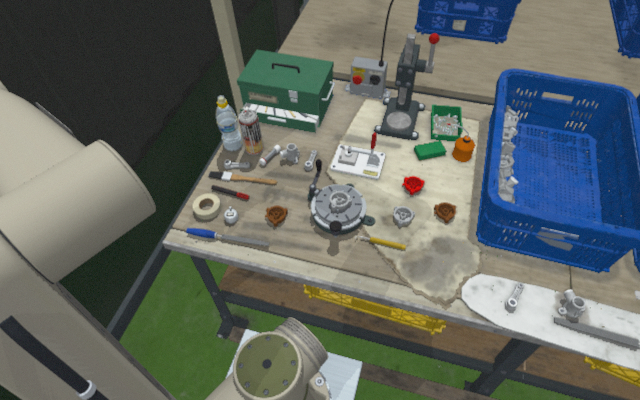

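The top picture shows the dial and table at about (338,195). The black plunger knob is at (345,232), on the robot's side. The clamp pivot is at (300,185) and its handle at (300,152). There are four cap-like castings: brown ones at (266,225) and (456,165), a red one at (413,137), and a grey spare at (411,184). The grey one at (338,195), in the nest on the table, is the one meant. Next I'll fit the fixture's pose.

```bash
cat > h.py <<'E'
from workcell import env
import numpy as np,cv2
from scipy.optimize import least_squares
from scipy.spatial.transform import Rotation as R
def proj(p,X):
    c=p["extrinsics"]@np.append(X,1);f=200/np.tan(np.radians(p["fovy"]/2))
    return np.array([p["cx"]+f*c[0]/-c[2],p["cy"]-f*c[1]/-c[2]])
def ray(p,u,v,z):
    f=200/np.tan(np.radians(p["fovy"]/2));E=p["extrinsics"];Rt=E[:3,:3].T
    o=-Rt@E[:3,3];d=Rt@np.array([(u-p["cx"])/f,-(v-p["cy"])/f,-1]);return o+d*(z-o[2])/d[2]
def model(q,t=0,l=0):
    x,y,a=q;u=lambda b:np.array([np.cos(b),np.sin(b)]);c=np.array([x,y])
    pv=c+.1*u(a+np.pi/2)
    return dict(index_base=[*c,0],table_center=[*c,.053],plunger_top=[*(c+.1*u(a+np.radians(210)-t)),.076],lever_pivot=[*pv,.085],lever_handle=[*(pv+.072*u(a+np.radians(20)+l)),.085])
def togo(xyz,s=None):
    "tool-axes shift in mm from the present pose to a world point"
    s=s or env.get_state();w,x,y,z=s["orientation"]
    return np.round(R.from_quat([x,y,z,w]).inv().apply(np.array(xyz)-s["tcp_pos"])*1000,1).tolist()
E
python3 - <<'E'
from h import *
obs=[]
for n in("top","side")*3:
    p=env.read_camera(n)
    for t in model([0,0,0]):
        for d in env.landmark_of(t,p)[:1]:
            if d["confidence"]>.45: obs.append((t,d["centre"]))
f=lambda q:np.concatenate([np.array(model(q)[t][:2])-c[:2] for t,c in obs])/.004
r=least_squares(f,[.58,.02,-.3],loss="soft_l1");q=r.x
print(q,np.degrees(q[2]))
for t,v in model(q).items():
    a=np.array([c for k,c in obs if k==t]);print(t,np.round(v,4),len(a),a.mean(0).round(4) if len(a) else "")
p=env.read_camera("top");im=np.ascontiguousarray(p["pixels"][:,:,::-1])
big=cv2.resize(im[130:260,270:400],None,fx=4.5,fy=4.5,interpolation=cv2.INTER_CUBIC)
for v in model(q).values():
    u=(proj(p,v)-[270,130]+.5)*4.5;cv2.circle(big,tuple(int(i) for i in u),3,(0,0,255),-1)
s=env.read_camera("side");im=np.ascontiguousarray(s["pixels"][:,:,::-1])
cv2.imwrite("pics/fit.png",big)
E
```

```text
[ 0.58060707  0.01967727 -0.32230845] -18.46691391759226
index_base [0.5806 0.0197 0.    ] 6 [ 0.5678 -0.0048  0.0007]
table_center [0.5806 0.0197 0.053 ] 6 [0.5824 0.0186 0.0547]
plunger_top [ 4.826e-01 -3.000e-04  7.600e-02] 4 [0.4813 0.0007 0.0753]
lever_pivot [0.6123 0.1145 0.085 ] 4 [0.609  0.1164 0.0851]
lever_handle [0.6843 0.1165 0.085 ] 6 [0.6864 0.1167 0.0848]
```

View pics/fit.png

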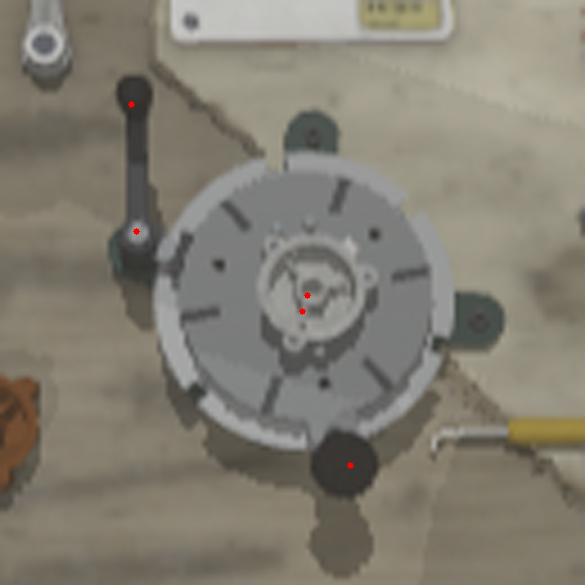

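The fit matches the picture to within 2–3 mm. The knob looks about 3 mm further to +y, which makes the yaw about −19.7°. I'll start with the lever, straddling its handle with the fingers half open.

```bash
python3 -c "
from h import *
print(togo([.685,.116,.21]))"
```

```text
[-613.8, -249.6, 21.3]
```

{"op": "move_arm", "data": {"targets": [[[-60,-24,2],[0,0,-0.4],0],[[-120,-48,4],[0,0,-0.8],0],[[-180,-73,6],[0,0,-1.2],0],[[-240,-98,8],[0,0,-1.6],0],[[-300,-122,10],[0,0,-1.8],0]]}}

```text
clock: 3.22
tcp_pos: [0.4198, 0.3418, 0.2219]
orientation: [0.0, 0.002, 1.0, 0.0]
wrist_force: [0.6, 1.1, -1.0]
finger_gap: 0.0426
grip_force: 0.0
```

```bash
python3 -c "
from h import *
s=env.get_state();print(s['tcp_pos'],s['orientation'],s['finger_gap'],s['joint_pos'],s['clock']);print(togo([.685,.116,.18]))"
```

```text
[0.41978584 0.34179127 0.22185198] [3.03597507e-04 2.02886086e-03 9.99997858e-01 2.74971544e-04] 0.04258136547620865 [ 5.34924608e-01  2.49991582e-01 -6.26102956e-02  1.25739140e+00
  1.61957408e-04  5.38982398e-01] 3.225
[-266.1, -224.7, 41.9]
```

{"op": "move_arm", "data": {"targets": [[[-45,-38,4],[0,0,0],0],[[-90,-76,8],[0,0,0],0],[[-135,-114,12],[0,0,0],0],[[-180,-152,16],[0,0,0],0],[[-220,-186,20],[0,0,0],0]]}}

```text
clock: 3.85
tcp_pos: [0.639, 0.1543, 0.2015]
orientation: [0.0, 0.003, 1.0, 0.0]
wrist_force: [1.0, -0.2, 1.2]
finger_gap: 0.0426
grip_force: 0.0
```

```bash
python3 -c "
from h import *
s=env.get_state();print(s['tcp_pos'],s['orientation'],s['clock']);print(togo([.685,.116,.13]))"
```

```text
[0.63895648 0.15425446 0.201481  ] [2.07510848e-04 3.19122091e-03 9.99994881e-01 1.03856259e-04] 3.85
[-46.3, -38.0, 71.5]
```

{"op": "move_arm", "data": {"targets": [[[-24,-19,20],[0,0,0],0],[[-46,-38,50],[0,0,0],0],[[-46,-38,75],[0,0,0],0],[[-46,-38,75],[0,0,0],0]]}}

```text
clock: 4.35
tcp_pos: [0.6815, 0.1171, 0.1237]
orientation: [-0.003, 0.003, 1.0, -0.0]
wrist_force: [0.5, 0.2, -0.8]
finger_gap: 0.0425
grip_force: 0.0
```

```bash
python3 - <<'E'
from h import *
print(env.get_state()['tcp_pos'])
p=env.read_camera("side");print([(d['centre'],d['confidence']) for d in env.landmark_of('lever_handle',p)])
im=p["pixels"][:,:,::-1]
cv2.imwrite("pics/s1.png",cv2.resize(im[120:260,260:400],None,fx=4,fy=4,interpolation=cv2.INTER_CUBIC))
E
```

```text
[0.68147649 0.11713248 0.12374456]
[([0.6878, 0.1207, 0.0856], 0.73), ([0.5009, -0.1289, -0.0033], 0.49)]
```

View pics/s1.png

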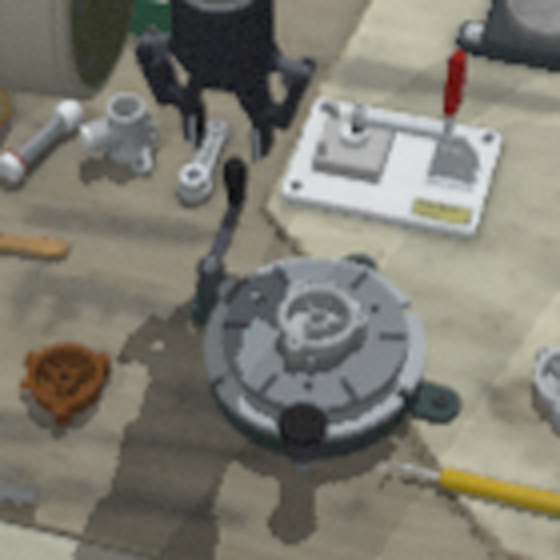

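The fingers straddle the handle from above, at about (225,140) in the crop. I'll lower them and swing the lever.

{"op": "move_arm", "data": {"targets": [[[-4,-1,25],[0,0,0],0],[[-4,-1,50],[0,0,0],0],[[-4,-1,50],[0,0,0],0]]}}

```text
clock: 4.82
tcp_pos: [0.6862, 0.1172, 0.0764]
orientation: [-0.001, 0.002, 1.0, 0.0]
wrist_force: [-0.2, -0.3, 0.2]
finger_gap: 0.0426
grip_force: 0.0
```

{"op": "move_arm", "data": {"targets": [[[1,12,0],[0,0,-1],0],[[4,25,0],[0,0,-2],0],[[10,36,0],[0,0,-3],0],[[17,46,0],[0,0,-4],0],[[17,46,0],[0,0,-4],0]]}}

```text
clock: 5.45
tcp_pos: [0.6711, 0.1639, 0.0792]
orientation: [0.002, -0.339, 0.941, -0.0]
wrist_force: [0.1, -0.6, 0.2]
finger_gap: 0.0426
grip_force: 0.0
```

```bash
python3 - <<'E'
from h import *
s=env.get_state();print(s['tcp_pos'],s['orientation'])
for n in("side","top"):
    p=env.read_camera(n);print([(d['centre'],d['confidence']) for d in env.landmark_of('lever_handle',p)])
E
```

```text
[0.67112332 0.16390053 0.07924335] [ 1.56745728e-03 -3.39246990e-01  9.40696002e-01 -2.32521535e-04]
[([0.3943, 0.3199, 0.0018], 0.51), ([0.5821, 0.0209, 0.0538], 0.23)]
[]
```

{"op": "move_arm", "data": {"targets": [[[1,12,3],[0,0,-1],0],[[4,25,3],[0,0,-2],0],[[10,36,3],[0,0,-3],0],[[10,36,3],[0,0,-3],0]]}}

```text
clock: 6.15
tcp_pos: [0.6396, 0.1841, 0.074]
orientation: [0.0, -0.57, 0.822, 0.0]
wrist_force: [0.1, -0.4, 0.4]
finger_gap: 0.0429
grip_force: 0.0
```

{"op": "move_arm", "data": {"targets": [[[0,-5,-25],[0,0,0],0],[[0,-5,-55],[0,0,0],0],[[0,-5,-100],[0,0,0],0],[[0,-5,-100],[0,0,0],0]]}}

```text
clock: 6.65
tcp_pos: [0.6475, 0.1822, 0.1785]
orientation: [0.004, -0.569, 0.822, -0.002]
wrist_force: [1.4, 1.1, -0.7]
finger_gap: 0.0426
grip_force: 0.0
```

```bash
python3 - <<'E'
from h import *
s=env.get_state();print(s['tcp_pos'],s['orientation'])
for n in("side","top"):
    p=env.read_camera(n);print([(d['centre'],d['confidence']) for d in env.landmark_of('lever_handle',p)])
    a,b=(200,260) if n=="side" else (150,270)
    cv2.imwrite(f"pics/{n}2.png",cv2.resize(p["pixels"][110:250,260:400,::-1],None,fx=3,fy=3,interpolation=cv2.INTER_CUBIC))
print(togo([.4815,.002,.12]))
E
```

```text
[0.64750167 0.18221289 0.17852672] [ 0.0037339  -0.56926896  0.82214085 -0.00182645]
[([0.6482, 0.1819, 0.0868], 0.45), ([0.5041, -0.1262, -0.0012], 0.38), ([0.5785, 0.0213, -0.0031], 0.36)]
[]
[225.3, 89.3, 52.7]
```

View pics/side2.png

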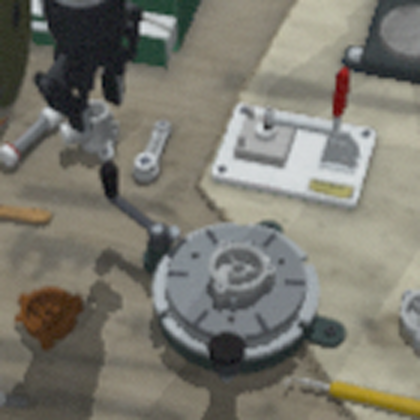

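The lever is out by about 1.1 rad, with the handle at crop (108,178). I'll shut the fingers and move over the plunger knob.

{"op": "move_arm", "data": {"targets": [[[50,20,5],[0,0,0.5],1],[[105,42,15],[0,0,1],1],[[160,63,30],[0,0,1.5],1],[[212,84,45],[0,0,2],1],[[225,89,53],[0,0,2],1]]}}

```text
clock: 7.48
tcp_pos: [0.4787, 0.001, 0.1185]
orientation: [-0.002, -0.418, 0.908, 0.001]
wrist_force: [-0.5, -0.6, 0.5]
finger_gap: -0.0001
grip_force: 0.0
```

```bash
python3 - <<'E'
from h import *
s=env.get_state();print(s['tcp_pos'],s['orientation'],s['finger_gap'])
p=env.read_camera("side");print([(d['centre'],d['confidence']) for d in env.landmark_of('plunger_top',p)])
print(togo([.4815,.002,.08]))
c=np.array([.5806,.0197]);a0=np.radians(190.3)
P=lambda t:[*(c+.1*np.array([np.cos(a0-t),np.sin(a0-t)])),0.067]
s['tcp_pos']=np.array(P(0))
for t in range(0,61,5): print(t,togo(P(np.radians(t)),s))
E
```

```text
[0.47872932 0.00097438 0.11852092] [-0.00222845 -0.41818162  0.9083596   0.00141469] -0.0001302592405978821
[([0.4837, 0.0002, 0.0758], 0.6)]
[-0.7, -0.3, 39.2]
0 [0.0, 0.0, 0.0]
5 [-5.8, 6.5, 0.0]
10 [-12.1, 12.5, 0.0]
15 [-19.0, 17.9, 0.0]
20 [-26.3, 22.7, 0.0]
25 [-33.9, 26.9, 0.0]
30 [-42.0, 30.3, 0.0]
35 [-50.2, 33.1, 0.0]
40 [-58.7, 35.1, -0.0]
45 [-67.4, 36.4, -0.0]
50 [-76.1, 36.9, -0.1]
55 [-84.8, 36.6, -0.1]
60 [-93.4, 35.6, -0.1]
```

{"op": "move_arm", "data": {"targets": [[[0,0,25],[0,0,0],1],[[0,0,39],[0,0,0],1],[[0,0,47],[0,0,0],1],[[0,0,53],[0,0,0],1],[[0,0,53],[0,0,0],1]]}}

```text
clock: 8.2
tcp_pos: [0.4833, 0.0027, 0.0682]
orientation: [0.0, -0.42, 0.907, -0.0]
wrist_force: [-2.5, -0.7, 8.5]
finger_gap: 0.0
grip_force: 4.1
```

```bash
python3 -c "
from h import *
s=env.get_state();print(s['tcp_pos'],s['wrist_force'],s['clock'])"
```

```text
[0.48330969 0.00271399 0.06819334] [-2.53544774 -0.73337304  8.53898786] 8.2
```

{"op": "move_arm", "data": {"targets": [[[0,0,3],[0,0,0],1],[[0,0,5],[0,0,0],1],[[0,0,5],[0,0,0],1]]}}

```text
clock: 8.57
tcp_pos: [0.4836, 0.0021, 0.0658]
orientation: [0.001, -0.42, 0.907, -0.001]
wrist_force: [-9.0, -1.8, 25.0]
finger_gap: 0.0
grip_force: 12.8
```

Bottomed out at 25 N. Next, 25° along the arc.

{"op": "move_arm", "data": {"targets": [[[-6,6,-1],[0,0,0],1],[[-12,12,-1],[0,0,0],1],[[-19,18,-1],[0,0,0],1],[[-26,23,-1],[0,0,0],1],[[-34,27,-1],[0,0,0],1]]}}

```text
clock: 9.2
tcp_pos: [0.487, 0.0458, 0.066]
orientation: [0.002, -0.42, 0.907, -0.002]
wrist_force: [-0.4, -2.5, 12.1]
finger_gap: -0.0003
grip_force: 5.6
```

```bash
python3 - <<'E'
from h import *
s=env.get_state();d=s['tcp_pos'][:2]-[.5806,.0197];print(s['tcp_pos'],s['wrist_force'],190.3-np.degrees(np.arctan2(d[1],d[0]))%360,np.hypot(*d))
for n in("side","top"):
    p=env.read_camera(n)
    for k in env.landmark_of('plunger_top',p):
        d=k['centre'][:2]-np.array([.5806,.0197]);print(n,k['centre'],k['confidence'],190.3-np.degrees(np.arctan2(d[1],d[0]))%360)
    cv2.imwrite(f"pics/{n}3.png",cv2.resize(p["pixels"][140:270,260:400,::-1],None,fx=4,fy=4,interpolation=cv2.INTER_CUBIC))
E
```

```text
[0.48702773 0.04576423 0.06596775] [-0.35568358 -2.53223873 12.11511215] 25.864991066943787 0.09713451036354183
side [0.4901, 0.0439, 0.0637] 0.43 25.270814668671136
```

View pics/side3.png

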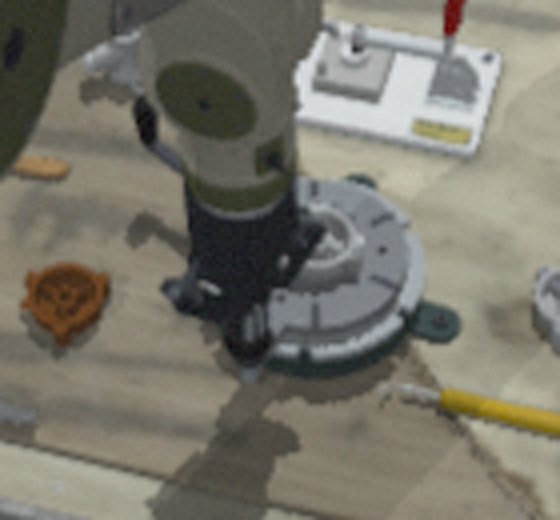

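The knob follows the fingertips: table at about 25°, knob at crop (247,335). Continuing to about 49°.

{"op": "move_arm", "data": {"targets": [[[-8,3,1],[0,0,0],1],[[-16,6,1],[0,0,0],1],[[-25,8,1],[0,0,0],1],[[-33,9,1],[0,0,0],1],[[-40,10,1],[0,0,0],1]]}}

```text
clock: 10.02
tcp_pos: [0.5068, 0.0827, 0.0659]
orientation: [0.004, -0.42, 0.907, -0.002]
wrist_force: [1.1, -2.4, 14.4]
finger_gap: 0.0002
grip_force: 7.0
```

```bash
python3 - <<'E'
from h import *
s=env.get_state();d=s['tcp_pos'][:2]-[.5806,.0197];print(s['tcp_pos'],s['wrist_force'],190.3-np.degrees(np.arctan2(d[1],d[0]))%360,np.hypot(*d))
for n in("side","side","top"):
    p=env.read_camera(n)
    for k in env.landmark_of('plunger_top',p):
        d=k['centre'][:2]-np.array([.5806,.0197]);print(n,k['centre'],k['confidence'],190.3-np.degrees(np.arctan2(d[1],d[0]))%360)
E
```

```text
[0.50681681 0.082716   0.06594878] [ 1.06688312 -2.39602936 14.38095411] 50.79964410831096 0.09703079760593504
side [0.5017, 0.0834, 0.063] 0.61 49.215709464236426
side [0.5046, 0.0819, 0.0649] 0.44 49.59761660302496
```

{"op": "move_arm", "data": {"targets": [[[0,0,-10],[0,0,0],1],[[0,0,-22],[0,0,0],1],[[25,0,-22],[0,0,0],1],[[40,0,-22],[0,0,0],1],[[40,0,-15],[0,0,0],1]]}}

```text
clock: 10.95
tcp_pos: [0.4763, 0.0517, 0.0778]
orientation: [0.0, -0.419, 0.908, 0.0]
wrist_force: [-0.1, 1.2, -0.5]
finger_gap: -0.0003
grip_force: 0.0
```

```bash
python3 - <<'E'
from h import *
s=env.get_state();print(s['tcp_pos'],s['wrist_force'])
q=[]
for n in("side","top","side","top"):
    p=env.read_camera(n)
    for k in env.landmark_of('plunger_top',p)[:1]:
        d=k['centre'][:2]-np.array([.5806,.0197]);print(n,k['centre'],k['confidence'],190.3-np.degrees(np.arctan2(d[1],d[0]))%360);
        print(togo(k['centre'],s))
E
```

```text
[0.47632538 0.05171433 0.07777713] [-0.10373894  1.18248321 -0.46379307]
side [0.5047, 0.0842, 0.0655] 0.61 50.65796218649248
[-43.1, -0.6, 12.3]
side [0.5066, 0.0826, 0.068] 0.58 50.664536573097394
[-43.1, -3.0, 9.8]
top [0.618, -0.1794, -0.0033] 0.6 -90.33876660950676
[84.2, -257.7, 81.1]
```

{"op": "move_arm", "data": {"targets": [[[0,-2,10],[0,0,0],1],[[0,-2,16],[0,0,0],1],[[-10,-2,16],[0,0,0],1],[[-16,-2,16],[0,0,0],1],[[-20,-3,16],[0,0,0],1]]}}

```text
clock: 11.98
tcp_pos: [0.4897, 0.0659, 0.0609]
orientation: [-0.002, -0.42, 0.907, 0.001]
wrist_force: [-6.4, -1.1, 0.9]
finger_gap: -0.0001
grip_force: 2.4
```

{"op": "move_arm", "data": {"targets": [[[-2,0,0],[0,0,0],1],[[-4,0,0],[0,0,0],1],[[-6,0,0],[0,0,0],1],[[-8,0,0],[0,0,0],1]]}}

```text
clock: 12.48
tcp_pos: [0.4955, 0.072, 0.0613]
orientation: [-0.001, -0.42, 0.907, 0.001]
wrist_force: [-0.6, -0.4, -0.9]
finger_gap: -0.0001
grip_force: 0.0
```

```bash
python3 - <<'E'
from h import *
s=env.get_state();print(s['tcp_pos'],s['wrist_force'])
for n in("side","side"):
    p=env.read_camera(n)
    for k in env.landmark_of('plunger_top',p)[:1]:
        d=k['centre'][:2]-np.array([.5806,.0197]);print(n,k['centre'],k['confidence'],190.3-np.degrees(np.arctan2(d[1],d[0]))%360);
        print(togo(k['centre'],s))
E
```

```text
[0.49554421 0.07196179 0.06125529] [-0.57759135 -0.44537346 -0.92485419]
side [0.6483, 0.1815, 0.0854] 0.64 123.00530221217662
[-182.3, -45.6, -24.6]
```

{"op": "move_arm", "data": {"targets": [[[-1,0,0],[0,0,0],1],[[-2,0,0],[0,0,0],1],[[-3,0,0],[0,0,0],1],[[-4,0,0],[0,0,0],1]]}}

```text
clock: 13.18
tcp_pos: [0.4993, 0.0741, 0.0617]
orientation: [-0.001, -0.42, 0.908, -0.0]
wrist_force: [-1.9, -3.8, 2.3]
finger_gap: 0.0003
grip_force: 2.3
```

```bash
python3 - <<'E'
from h import *
s=env.get_state();print(s['tcp_pos'],s['wrist_force'])
for n in("side","top","side"):
    p=env.read_camera(n)
    for k in env.landmark_of('plunger_top',p)[:2]:
        d=k['centre'][:2]-np.array([.5806,.0197]);print(n,k['centre'],k['confidence'],190.3-np.degrees(np.arctan2(d[1],d[0]))%360);
cv2.imwrite("pics/s4.png",cv2.resize(p["pixels"][150:260,270:400,::-1],None,fx=4.5,fy=4.5,interpolation=cv2.INTER_CUBIC))
E
```

```text
[0.49925459 0.0740691  0.06166664] [-1.93509224 -3.83006332  2.27499119]
side [0.579, 0.0192, -0.0051] 0.22 -7.054024636260834
```

View pics/s4.png

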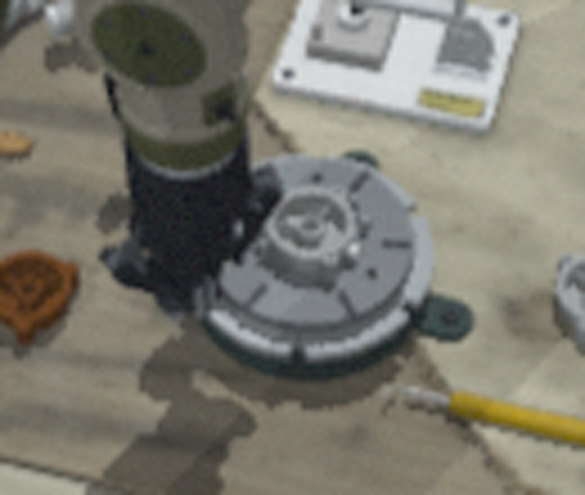

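The knob is hidden behind the gripper. The force is about 4 N and the fingertip is where it should be for the notch, so I'll back off and look.

{"op": "move_arm", "data": {"targets": [[[8,0,0],[0,0,0],1],[[20,0,0],[0,0,0],1],[[50,0,-20],[0,0,0],1],[[60,0,-50],[0,0,0],1]]}}

```text
clock: 13.98
tcp_pos: [0.4583, 0.0281, 0.1111]
orientation: [-0.001, -0.42, 0.908, 0.001]
wrist_force: [0.8, 0.5, -0.3]
finger_gap: 0.0002
grip_force: 0.0
```

```bash
python3 - <<'E'
from h import *
s=env.get_state();print(s['tcp_pos'],s['wrist_force'],s['orientation'])
for n in("side","top","side","top"):
    p=env.read_camera(n)
    for k in env.landmark_of('plunger_top',p)[:2]:
        d=k['centre'][:2]-np.array([.5806,.0197]);print(n,k['centre'],k['confidence'],190.3-np.degrees(np.arctan2(d[1],d[0]))%360);
    if n=="side":cv2.imwrite("pics/s5.png",cv2.resize(p["pixels"][150:260,270:400,::-1],None,fx=4.5,fy=4.5,interpolation=cv2.INTER_CUBIC))
E
```

```text
[0.45827939 0.02814837 0.11107947] [ 0.77562925  0.46735589 -0.28239446] [-0.00127778 -0.41963234  0.90769257  0.00112174]
side [0.5198, 0.0976, 0.0737] 0.61 62.32839623894962
top [0.5159, 0.0972, 0.0798] 0.53 60.44356392977318
top [0.576, 0.0138, 0.0563] 0.44 -41.757846649880776
side [0.4679, 0.3383, 0.0026] 0.49 80.81952596707752
side [0.5212, 0.099, 0.0754] 0.36 63.46479902705222
top [0.515, 0.0947, 0.0757] 0.74 59.124893523646904
```

View pics/s5.png

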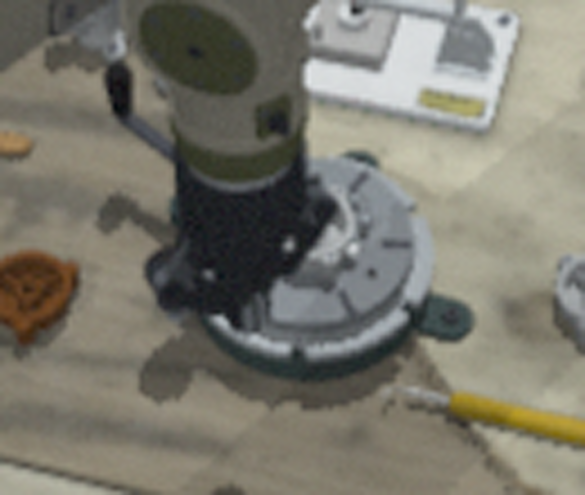

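The plunger is up: the networks put its top at z ≈ 0.075–0.08 and the table at about 60°. Now back to the lever.

```bash
python3 -c "
from h import *
print(togo([.648,.182,.16]))"
```

```text
[-238.0, -44.3, -49.5]
```

{"op": "move_arm", "data": {"targets": [[[-15,-3,-45],[0,0,0],0],[[-70,-13,-52],[0,0,-0.5],0],[[-125,-23,-52],[0,0,-1],0],[[-180,-33,-52],[0,0,-1.3],0],[[-228,-42,-52],[0,0,-1.4],0]]}}

```text
clock: 15.0
tcp_pos: [0.6414, 0.1773, 0.1622]
orientation: [-0.001, -0.528, 0.849, 0.0]
wrist_force: [0.5, 0.1, 0.0]
finger_gap: 0.0426
grip_force: 0.0
```

```bash
python3 - <<'E'
from h import *
s=env.get_state();print(s['tcp_pos'],s['orientation'],s['finger_gap'])
for n in("side","top","side","top"):
    p=env.read_camera(n)
    for t in("lever_handle","plunger_top"):
        for k in env.landmark_of(t,p)[:1]:
            d=k['centre'][:2]-np.array([.5806,.0197]);print(t,n,k['centre'],k['confidence'],190.3-np.degrees(np.arctan2(d[1],d[0]))%360);
    if n=="side":cv2.imwrite("pics/s6.png",cv2.resize(p["pixels"][120:260,250:400,::-1],None,fx=4,fy=4,interpolation=cv2.INTER_CUBIC))
print(togo([.648,.182,.16]))
E
```

```text
[0.64141316 0.17732554 0.16219556] [-5.32577541e-04 -5.28353202e-01  8.49024441e-01  3.28451362e-04] 0.04255566473774064
lever_handle side [0.6471, 0.1776, 0.0864] 0.67 123.1385206125634
plunger_top side [0.5198, 0.0982, 0.0759] 0.66 62.54141959205457
plunger_top top [0.5149, 0.0961, 0.0749] 0.61 59.60619341249506
lever_handle side [0.6476, 0.1796, 0.0835] 0.66 123.03426314894257
plunger_top side [0.5189, 0.0993, 0.0729] 0.66 62.51981899779912
plunger_top top [0.5138, 0.0972, 0.076] 0.43 59.54078247840036
[-9.9, -3.9, 4.4]
```

View pics/s6.png

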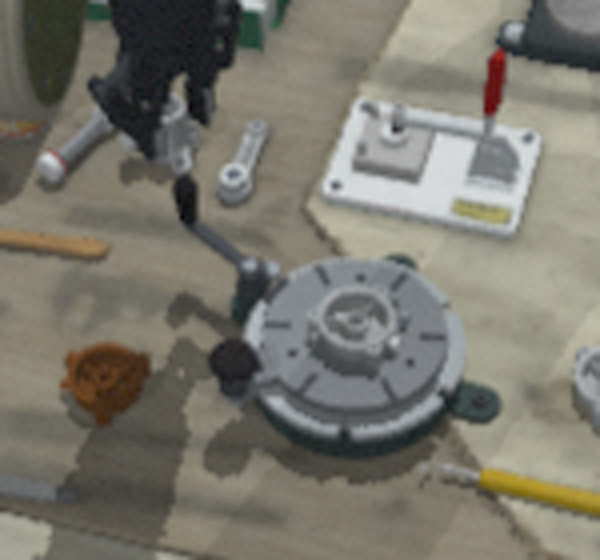

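The knob stands up in the notch at crop (233,355), the casting is seated, and the handle is at (185,198). I'll lower onto the handle.

{"op": "move_arm", "data": {"targets": [[[-9,-5,10],[0,0,0],0],[[-9,-5,35],[0,0,0],0],[[-9,-5,35],[0,0,0],0]]}}

```text
clock: 15.98
tcp_pos: [0.6474, 0.1813, 0.1258]
orientation: [-0.002, -0.528, 0.85, 0.001]
wrist_force: [0.8, -0.2, 0.0]
finger_gap: 0.0427
grip_force: 0.0
```

{"op": "move_arm", "data": {"targets": [[[0,0,15],[0,0,0],0],[[0,0,35],[0,0,0],0],[[0,0,53],[0,0,0],0],[[0,0,53],[0,0,0],0]]}}

```text
clock: 16.48
tcp_pos: [0.6475, 0.1812, 0.0737]
orientation: [-0.002, -0.528, 0.85, 0.001]
wrist_force: [-0.1, 0.1, 0.6]
finger_gap: 0.0424
grip_force: 0.0
```

```bash
python3 - <<'E'
from h import *
s=env.get_state();print(s['tcp_pos'],s['orientation'],s['wrist_force'])
pv=np.array([.6143,.1138]);d=s['tcp_pos'][:2]-pv;a=np.degrees(np.arctan2(d[1],d[0]));print(a,np.hypot(*d))
for t in list(range(50,-16,-10))+[-12]:
    b=np.radians(t);print(t,togo([*(pv+.072*np.array([np.cos(b),np.sin(b)])),.075],s))
E
```

```text
[0.64750199 0.1811603  0.07366924] [-1.55071453e-03 -5.27515856e-01  8.49543476e-01  7.06618564e-04] [-0.06232529  0.12669114  0.5509774 ]
63.7612422075308 0.07509847966974885
50 [5.1, -17.1, -1.4]
40 [9.2, -29.0, -1.4]
30 [15.2, -40.0, -1.4]
20 [23.0, -49.8, -1.4]
10 [32.5, -58.1, -1.4]
0 [43.2, -64.6, -1.4]
-10 [54.9, -69.2, -1.4]
-12 [57.3, -69.9, -1.4]
```

{"op": "move_arm", "data": {"targets": [[[3,-13,0],[0,0,1],0],[[7,-24,0],[0,0,2],0],[[12,-35,0],[0,0,3],0],[[19,-45,0],[0,0,4],0],[[26,-53,0],[0,0,5],0]]}}

```text
clock: 17.1
tcp_pos: [0.6848, 0.1347, 0.0762]
orientation: [-0.0, -0.116, 0.993, 0.0]
wrist_force: [-2.2, 1.2, -0.2]
finger_gap: 0.0428
grip_force: 1.0
```

```bash
python3 - <<'E'
from h import *
s=env.get_state();print(s['tcp_pos'],s['orientation'],s['wrist_force'])
pv=np.array([.6143,.1138]);d=s['tcp_pos'][:2]-pv;a=np.degrees(np.arctan2(d[1],d[0]));print(a,np.hypot(*d))
for t in [5,0,-5,-9,-12]:
    b=np.radians(t);print(t,togo([*(pv+.072*np.array([np.cos(b),np.sin(b)])),.075],s))
E
```

```text
[0.6847967  0.13465746 0.07623552] [-7.58528624e-05 -1.16374522e-01  9.93205309e-01  4.23485578e-04] [-2.18288211  1.18706698 -0.24611952]
16.481606588524183 0.07351746870731124
5 [2.2, -14.5, 1.2]
0 [3.4, -20.6, 1.2]
-5 [5.1, -26.7, 1.2]
-9 [6.8, -31.4, 1.2]
-12 [8.4, -34.8, 1.2]
```

{"op": "move_arm", "data": {"targets": [[[2,-12,1],[0,0,0.8],0],[[4,-20,1],[0,0,1.4],0],[[5,-26,1],[0,0,1.7],0],[[7,-31,1],[0,0,1.7],0],[[7,-33,1],[0,0,1.7],0]]}}

```text
clock: 17.73
tcp_pos: [0.6879, 0.1028, 0.0764]
orientation: [0.002, 0.029, 1.0, 0.002]
wrist_force: [1.8, 9.4, 0.7]
finger_gap: 0.0425
grip_force: 4.8
```

{"op": "move_arm", "data": {"targets": [[[0,-2,0],[0,0,0],0],[[0,-2,0],[0,0,0],0]]}}

```text
clock: 17.98
tcp_pos: [0.6879, 0.1027, 0.0764]
orientation: [0.002, 0.028, 1.0, 0.004]
wrist_force: [3.3, 12.3, 0.1]
finger_gap: 0.0426
grip_force: 5.9
```

{"op": "move_arm", "data": {"targets": [[[0,-3,0],[0,0,0],0],[[0,-5,0],[0,0,0],0],[[0,-5,0],[0,0,0],0]]}}

```text
clock: 18.35
tcp_pos: [0.6879, 0.1024, 0.0763]
orientation: [0.003, 0.026, 1.0, 0.007]
wrist_force: [5.1, 25.1, -2.1]
finger_gap: 0.0425
grip_force: 12.4
```

{"op": "move_arm", "data": {"targets": [[[0,8,0],[0,0,0],0],[[0,10,0],[0,0,0],0],[[0,10,-30],[0,0,0],0],[[0,10,-60],[0,0,0],0],[[-30,40,-110],[0,0,0],0]]}}

```text
clock: 18.98
tcp_pos: [0.7119, 0.1279, 0.1802]
orientation: [-0.005, 0.031, 1.0, -0.001]
wrist_force: [2.7, -0.3, -0.1]
finger_gap: 0.0426
grip_force: 0.0
```

```bash
python3 - <<'E'
from h import *
s=env.get_state();print(s['tcp_pos'],s['wrist_force'],s['clock'])
for n in("side","top","side","top"):
    p=env.read_camera(n)
    for t in("lever_handle","lever_pivot","plunger_top","cap_casting","table_center"):
        for k in env.landmark_of(t,p)[:2]:
            d=k['centre'][:2]-np.array([.5806,.0197]);print(t,n,k['centre'],k['confidence'],190.3-np.degrees(np.arctan2(d[1],d[0]))%360 if t[0]=='p' else '');
    if n=="side":cv2.imwrite("pics/s7.png",cv2.resize(p["pixels"][120:260,250:400,::-1],None,fx=4,fy=4,interpolation=cv2.INTER_CUBIC))
E
```

```text
[0.71191832 0.12792015 0.18015894] [ 2.71216554 -0.33752261 -0.09376548] 18.975
lever_handle side [0.6868, 0.1191, 0.0834] 0.62 
lever_handle side [0.6138, -0.1745, 0.0038] 0.61 
lever_pivot side [0.6097, 0.1143, 0.0834] 0.72 
plunger_top side [0.515, 0.0948, 0.0749] 0.48 59.16272218256441
cap_casting side [0.7363, -0.1903, 0.0012] 0.84 
cap_casting side [0.6121, -0.1756, 0.0037] 0.83 
table_center side [0.5807, 0.018, 0.0529] 0.9 
plunger_top top [0.3963, 0.3171, 0.0006] 0.59 68.51333503809973
cap_casting top [0.6191, -0.1795, -0.0029] 0.83 
cap_casting top [0.5763, 0.0161, 0.0559] 0.77 
table_center top [0.5022, -0.1284, 0.0054] 0.65 
table_center top [0.5818, 0.0172, 0.0529] 0.58 
lever_handle side [0.6853, 0.1159, 0.0848] 0.54 
lever_handle side [0.6791, 0.4119, -0.0003] 0.52 
lever_pivot side [0.6108, 0.1203, 0.0831] 0.68 
plunger_top side [0.5204, 0.0979, 0.0729] 0.45 62.71016895836314
plunger_top side [0.5035, -0.1267, -0.002] 0.29 -51.92694433941773
cap_casting side [0.7371, -0.1868, 0.0008] 0.86 
cap_casting side [0.5815, 0.015, 0.0532] 0.81 
table_center side [0.5779, 0.0199, 0.0554] 0.64 
table_center side [0.6076, 0.118, 0.0843] 0.21 
cap_casting top [0.6608, -0.3029, -0.001] 0.96 
cap_casting top [0.5761, 0.0159, 0.0566] 0.76 
table_center top [0.5853, 0.0186, 0.0521] 0.94
```

View pics/s7.png

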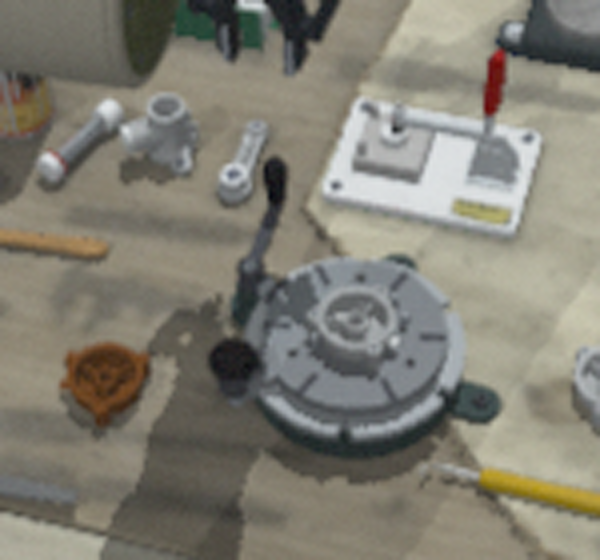

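The lever is home against its stop with the handle at crop (275,175), the same place as at the start. The knob is up in the next notch at (233,355), the casting is in its nest, and the arm is clear of everything.

```bash
python3 -c "
from workcell import env
print(env.hand_in())"
```

```text
the job is handed in; nothing more can be done
None
```

I indexed the table one notch clockwise and handed the job in: the last pictures show the plunger up in the next notch, the clamp lever home and the casting in its nest, but the hand-in returned no verdict.

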